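# Try two flashlight barrels on the cell gauge and sort them

### The arm

A 6-joint arm with a two-finger parallel gripper is mounted at the origin on the work surface. World frame = base frame: x ahead of the robot, y to its left, z up, the work surface at z = 0. Lengths are in m, angles in rad, forces in N, time in s.
With the tool pointing down it reaches from about 0.425 to 0.95 m from the base axis. Payload 3.5 kg.
Tool frame: the origin (TCP) lies midway between the tips of the shut fingers; the grasp point (between the pads) lies 19 mm behind it; z points along the fingers, y is the line along which they close (so a half turn about z gives the same grasp; the last joint's range is limited). The gripper opens to 85 mm and grips with 20 to 120 N. Pads are 22 mm wide; open, the fingers measure 114 mm over their backs; the gripper's body (76 mm by 85 mm) begins 54 mm behind the grasp point. The pads swing forward as they close: fully open they stand 13 mm farther back than shut.
Start: joints at [1.084, 0.286, 1.577, -0, 1.279, -0.15], TCP at [0.223, 0.637, 0.231] pointing down, gripper open.
Joint ranges: [-2.77, 2.77], [-0.9, 2.22], [0.21, 2.48], [-1.53, 4.67], [0.24, 2.81], [-2.84, 2.84]. Speed limits (rad/s): [2.79, 2.79, 3.14, 3.14, 3.14, 3.14].

### API

Orientations are given as a unit quaternion [x, y, z, w].
In Python, from plant import get_state, read_camera, ctrl gives the robot as it stands.
- The arm moves only by the shell command python3 -m crank 'ROWS' [FORCE]. ROWS is JSON, a list of rows, each a list of 3 entries, a list of its own where there are three numbers: the shift along the tool's x, y, z in mm, then the turn about the tool's z in degrees, then the closure in counts, from 0 (fully open) to 255 (shut). In form: [[[tx, ty, tz], yaw, claw], ...]. A call has 1 to 10 rows; each row is the pose to reach, as a shift and turn from the pose commanded when the call began, along the tool's axes at that moment; what a row does not reach only later rows make up. A row lasts 1/10 s, in which the tool goes at most 50 mm and 8.59 degrees, less where a joint would pass 70% of its speed; a pose out of reach is approached as far as the arm can. A call with a gripper value outside its range is refused whole. The fingers move at their own pace and stop on an object; FORCE is the grip in N (left out, the last holds). Time passes only in rows, so rows that repeat a pose let the fingers close. It gives the time, the measured TCP pose, the force, the opening and the grip force at its end, in the units of the state.
- get_state(): the state, without advancing time (a new reading comes with each control period).
- read_camera(name): name is "side" or "top" or "wrist"; returns a dict with "frame" (400x640x3 uint8, blue, green, red), "range_z" (400x640 float32, m along the optical axis (not along the pixel's ray), 0 where there is no reading), "vfov" (degrees; the focal length in pixels is half the picture's height over the tangent of half this angle, whatever the lens; pixels are square), "cx", "cy" (the principal point, pixels), "origin" and "orientation" of the camera in the world. Camera axes: x right, y down, z forward; pixel columns grow to the right and rows downward; lengths in m; the calibration is good to about 2 mm. A picture is of the moment at which its call begins.
- ctrl.sign_off(): hands the job in; it is judged then, once.
The state is a dict: "time": time; "qpos": joint angles; "dq": joint speeds; "joint_efforts": joint torques, N m; "eef_pos": TCP position; "tcp_rot": TCP orientation; "contact_force": force on the tool from outside, world axes, zero at the start; "wrist_torque": the same for the moment, N m; "opening": opening from 0.0 (shut) to 1.0 (fully open); "finger_force": force on a finger pad.
Only numpy, scipy, OpenCV 4.12 (cv2) and the standard library are available. Lean on these libraries where they do the work, as an engineer would, in place of code of your own. Each camera call takes 0.05 s, during which the arm holds its last target. There are 200 camera calls.

### The job

The two spare flashlight barrels look alike, but only one is wide enough for the big cell. Try them one after the other, upright, on the gauge pin without forcing: slide the barrel all the way down to the block if it goes, or rest it squarely on the tip for a moment if it does not, and put each away before trying the other. Stand the one that fits in the round ceramic dish and the one that does not in the square tray, set down gently and never tipped over, and leave the other things on the shelf where they are.

Things in the scene. Friction and masses are not known exactly. Their poses are not given: they have to be found in the camera images.
- barrel_a: one of two aluminium flashlight barrels, alike outside: upright cylinder 34 mm across, 100 mm tall, capped on top, open below (the mouth), about 0.13 kg. Origin: centre of the mouth; z up. One, fitting the pin, has a 24.5 mm bore 88 mm deep; the other has a 14 mm bore and stops on the pin's tip. Which is which cannot be seen: try it.
- barrel_b: one of two aluminium flashlight barrels, alike outside: upright cylinder 34 mm across, 100 mm tall, capped on top, open below (the mouth), about 0.13 kg. Origin: centre of the mouth; z up. One, fitting the pin, has a 24.5 mm bore 88 mm deep; the other has a 14 mm bore and stops on the pin's tip. Which is which cannot be seen: try it.
- gauge: fixed gauge: dark steel block 100 mm (x) by 80 mm (y), 20 mm high, with a bare steel pin 21 mm in diameter upright in its middle, 50 mm tall, its last 6 mm tapering to 18 mm. Origin: centre of the block's underside.
- gauge_seat (a point): foot of the pin: on the pin's axis, at the height of the block's top (20 mm over the shelf), where the mouth of a fitting barrel ends up.
- gauge_tip (a point): centre of the pin's flat tip, 70 mm over the shelf. A barrel that does not fit stops with its mouth here.
- dish: fixed round white ceramic dish, 100 mm across at the rim, 20 mm high, wall 4 mm, floor 5 mm thick; inside 86 mm across at the floor. For the barrel that fits. Origin: centre of its underside.
- dish_in (a point): centre of the dish's inner floor, 5 mm over the shelf.
- tray: fixed square grey plastic tray, 100 by 100 mm, 22 mm high, wall and floor 4 mm. For the barrel that does not fit. Origin: centre of its underside; x and y along its sides.
- tray_in (a point): centre of the tray's inner floor, 4 mm over the shelf; axes as the tray's.
- charger: bystander: matte black portable charger lying flat, 72 (x) by 145 (y) by 18 mm. Origin: centre of its underside.
- incense_holder: bystander: small white ceramic incense holder, 46 mm across, 28 mm high. Origin: centre of its underside.
- flashlight: bystander: complete small aluminium flashlight lying along its x, 120 mm long, head 30 mm across at +x. Origin: under its middle.
- earbud_case: bystander: purple plastic earbud case, 50 (x) by 64 (y) by 28 mm. Origin: centre of its underside.
- coin_holder: bystander: chrome coin holder, plate 60 (x) by 110 (y) mm with three tubes 31 mm across, 53 mm high. Origin: centre of its underside.
- candle_jar: bystander: amber glass candle jar with a metal lid, 68 mm across, 75 mm high. Origin: centre of its underside.

How it is judged:
On the way, in this order (a step that is already met when the one before it is completed fails the run):
1. one barrel has been tried: the wide one all the way down round the pin, or the narrow one resting upright and centred on the pin's tip (0.2 s) (((distance between barrel_a and gauge_seat below 0.006 m and angle between barrel_a's own z axis and vertical below 0.1 rad) or (horizontal distance between barrel_b and gauge_tip below 0.007 m and z of barrel_b in the frame of gauge_tip between -0.006 and 0.004 m and angle between barrel_b's own z axis and vertical below 0.15 rad and contact force between barrel_b and gauge above 0.5 N))), for 0.2 s.
2. with the first put away in its place, the other barrel has been tried in the same way (0.2 s) ((((distance between barrel_a and gauge_seat below 0.006 m and angle between barrel_a's own z axis and vertical below 0.1 rad) and (angle between barrel_b's own z axis and vertical below 0.1 rad and x of barrel_b in the frame of tray_in between -0.034 and 0.034 m and y of barrel_b in the frame of tray_in between -0.034 and 0.034 m and z of barrel_b in the frame of tray_in between -0.004 and 0.005 m)) or ((horizontal distance between barrel_b and gauge_tip below 0.007 m and z of barrel_b in the frame of gauge_tip between -0.006 and 0.004 m and angle between barrel_b's own z axis and vertical below 0.15 rad and contact force between barrel_b and gauge above 0.5 N) and (horizontal distance between barrel_a and dish_in below 0.034 m and z of barrel_a in the frame of dish_in between -0.004 and 0.005 m and angle between barrel_a's own z axis and vertical below 0.1 rad)))), for 0.2 s.
At the end, for the whole second after the job is handed in: The barrel that fits stands upright (within 0.1 rad) on the floor of the round dish, the one that does not stands upright on the floor of the square tray (mouths within 5 mm of the floor's height, anywhere inside the walls), both released and at rest (horizontal distance between barrel_a and dish_in below 0.034 m and z of barrel_a in the frame of dish_in between -0.004 and 0.005 m and angle between each of barrel_a, barrel_b's own z axis and vertical below 0.1 rad and x of barrel_b in the frame of tray_in between -0.034 and 0.034 m and y of barrel_b in the frame of tray_in between -0.034 and 0.034 m and z of barrel_b in the frame of tray_in between -0.004 and 0.005 m and linear speed of each of barrel_a, barrel_b below 0.02 m/s); the robot touches nothing.
It fails at once if a bystander (charger, incense holder, flashlight, earbud case, coin holder or candle jar) is moved more than 30 mm (distance of any of charger, incense_holder, flashlight, earbud_case, coin_holder, candle_jar from where it was at the start of the episode above 0.03 m).
It fails at once if a barrel is tipped more than 0.6 rad (angle between any of barrel_a, barrel_b's own z axis and vertical above 0.6 rad).
It fails at once if a barrel is forced: more than 45 N against the gauge, dish or tray (contact force between any of barrel_a, barrel_b and gauge above 45 N or contact force between any of barrel_a, barrel_b and dish above 45 N or contact force between any of barrel_a, barrel_b and tray above 45 N).
It fails at once if a barrel is dropped into the dish or tray: faster than 0.45 m/s within 20 mm of its floor ((horizontal distance between barrel_a and dish_in below 0.045 m and z of barrel_a in the frame of dish_in below 0.02 m and linear speed of barrel_a above 0.45 m/s) or (horizontal distance between barrel_a and tray_in below 0.045 m and z of barrel_a in the frame of tray_in below 0.02 m and linear speed of barrel_a above 0.45 m/s) or (horizontal distance between barrel_b and dish_in below 0.045 m and z of barrel_b in the frame of dish_in below 0.02 m and linear speed of barrel_b above 0.45 m/s) or (horizontal distance between barrel_b and tray_in below 0.045 m and z of barrel_b in the frame of tray_in below 0.02 m and linear speed of barrel_b above 0.45 m/s)).
It also fails if it takes over 72 s, if anything falls off the work surface, if the arm or the gripper's body presses on something with over 40 N, if the wrist force passes 120 N, or if a joint passes its speed limit or range.

## Working session

There is one attempt and no reset: what is moved stays moved. The work goes in short steps, Python scripts to look and compute and a shell command to move; the robot and the scene stay as the last step left them, time stands still between calls to the robot, and variables do not carry over. Pictures are saved under pics/ and viewed, at most 10 in all, crops included, and the job is handed in when it is done.

```bash
ls; mkdir -p pics
cat > h.py <<'E'
import numpy as np,cv2
from scipy.spatial.transform import Rotation as R
from plant import get_state,read_camera,ctrl
def pts(c):
    d=c["range_z"];h,w=d.shape;f=h/2/np.tan(np.radians(c["vfov"])/2)
    v,u=np.mgrid[:h,:w];P=np.dstack([(u-c["cx"])/f*d,(v-c["cy"])/f*d,d])
    W=P@R.from_quat(c["orientation"]).as_matrix().T+np.array(c["origin"]);W[d==0]=np.nan
    return W
def px(c,p):
    h=c["range_z"].shape[0];f=h/2/np.tan(np.radians(c["vfov"])/2)
    q=R.from_quat(c["orientation"]).as_matrix().T@(np.array(p)-np.array(c["origin"]))
    return q[0]/q[2]*f+c["cx"],q[1]/q[2]*f+c["cy"]
E
python3 - <<'E'
from h import *
for n in("top","side"):
    c=read_camera(n);cv2.imwrite(f"pics/{n}0.png",c["frame"]);np.savez(f"{n}0.npz",**{k:np.array(v) for k,v in c.items()})
    print(n,c["origin"],c["orientation"],c["vfov"],c["cx"],c["cy"])
s=get_state();print(s)
E
```

```text
pics
top [ 0.4672223  -0.06370064  1.20004314] [-0.69868246  0.71379501 -0.04059943  0.02629051] 45.40059776005015 317.1214214315812 203.9370446345157
side [ 0.38739899 -0.83470722  0.52137695] [ 0.85960633 -0.10173233  0.05104939 -0.49811791] 56.467119772490136 324.17120562487463 197.23989570134344
{'time': 0.1, 'qpos': array([ 1.08400135e+00,  2.87128409e-01,  1.57805950e+00, -1.54623057e-05,
        1.27861136e+00, -1.49994285e-01]), 'dq': array([ 0.00099967, -0.00143107, -0.00251523,  0.00042994,  0.00075936,
       -0.00064534]), 'joint_efforts': array([ 1.32194466e-03, -4.07302022e+01, -2.93698543e+01, -1.57709069e-04,
        3.42416351e-03, -4.19417844e-06]), 'eef_pos': array([0.2227504 , 0.63654147, 0.23003563]), 'tcp_rot': array([ 1.67603235e-01,  9.85853913e-01, -1.05017010e-03, -3.38352499e-04]), 'contact_force': array([ 0.50718597, -0.36881579, -0.00758175]), 'wrist_torque': array([ 0.00636736, -0.01566244, -0.02509978]), 'finger_force': 0.0, 'opening': 1.001526155248521}
```

View pics/top0.png

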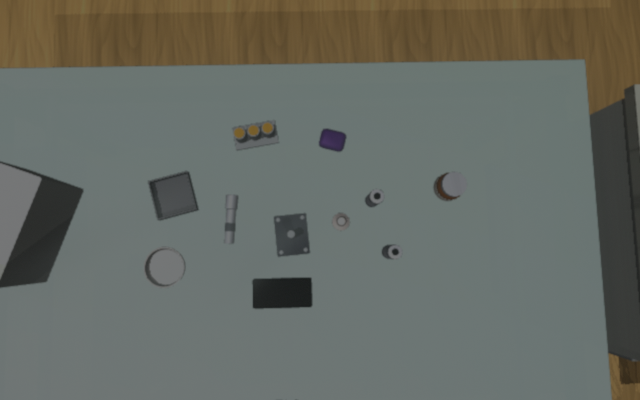

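View pics/side0.png

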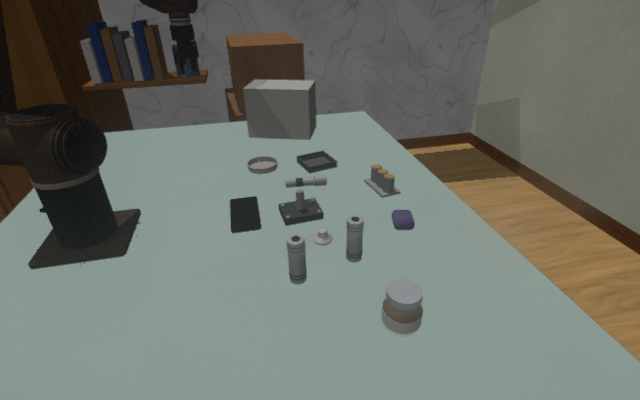

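Top view: the barrels are at (376,197) and (394,252), the gauge at (292,234), the dish at (166,267) and the tray at (174,195). The side view shows the barrels at (297,257) and (355,237), both standing, with the pin at (300,200).

Run:
```python
from h import *
c={k:v for k,v in np.load("top0.npz").items()}
W=pts(c)
def sel(u,v,r,lo,hi):
    A=W[v-r:v+r,u-r:u+r];m=(A[...,2]>lo)&(A[...,2]<hi);P=A[m]
    (cx,cy),rad=cv2.minEnclosingCircle(P[:,:2].astype(np.float32))
    box=cv2.minAreaRect((P[:,:2]*1000).astype(np.float32))
    print(u,v,len(P),P.mean(0).round(4),(round(cx,4),round(cy,4),round(rad,4)),"box",np.round(box[0],1),np.round(box[1],1),round(box[2],1))
print("table",np.nanmedian(W[300:380,150:500,2]))
for n,a in dict(A=(376,197,16,.085,.115),B=(394,252,16,.085,.115),pin=(292,234,12,.05,.085),blk=(292,234,32,.01,.035),dish=(166,267,30,.012,.035),tray=(174,195,36,.013,.035),inc=(341,221,14,.01,.05),case=(333,140,20,.01,.05),jar=(452,186,25,.05,.1),coin=(256,135,32,.03,.08),fl=(231,219,30,.01,.05),chg=(283,293,36,.008,.03)).items():
    print(n,end=" ");sel(*a)
```

```text
table 0.0015238176027606576
A 376 197 183 [ 0.5876 -0.2253  0.1003] (0.5886, -0.2264, 0.0173) box [ 588.4 -225.8] [33.  32.7] 43.2
B 394 252 190 [ 0.4591 -0.2624  0.1004] (0.4595, -0.263, 0.0174) box [ 459.2 -262.9] [34.1 32.3] 89.4
pin 292 234 60 [ 0.5057 -0.0248  0.0704] (0.506, -0.0247, 0.0103) box [505.6 -24.6] [18.5 18.4] 42.9
blk 292 234 1247 [ 0.5058 -0.0247  0.0212] (0.5059, -0.0241, 0.0618) box [506.1 -24.6] [99.9 79.9] 4.6
dish 166 267 293 [0.432  0.2928 0.0192] (0.433, 0.2879, 0.051) box [432.6 286.7] [98.6 96.6] 88.7
tray 174 195 366 [0.6108 0.2683 0.0211] (0.6093, 0.2674, 0.0695) box [609.7 267.9] [100.4 101.9] 14.0
inc 341 221 173 [ 0.5363 -0.1472  0.0187] (0.5349, -0.1461, 0.0215) box [ 537.  -147.8] [38.6 38.3] 5.5
case 333 140 485 [ 0.74   -0.1305  0.0269] (0.7422, -0.1311, 0.0353) box [ 741.7 -131. ] [63.5 50.9] 74.5
jar 452 186 578 [ 0.615  -0.413   0.0731] (0.6153, -0.4151, 0.0326) box [ 616.8 -414.5] [62.6 60.1] 63.0
coin 256 135 442 [0.7586 0.0626 0.0522] (0.7613, 0.0632, 0.05) box [760.3  63. ] [30.6 99.5] 10.3
fl 231 219 519 [0.5501 0.1242 0.0257] (0.5488, 0.125, 0.0606) box [548.8 124.7] [ 28.3 119.3] 87.0
chg 283 293 1770 [0.3653 0.0011 0.019 ] (0.3595, -0.0043, 0.0933) box [367.7   2.4] [140.4 151.5] 8.3
```

```bash
cat >> h.py <<'E'
def to(x,y,z):
    s=get_state();M=R.from_quat(s["tcp_rot"]).as_matrix()
    print("at",s["eef_pos"].round(4),"delta mm",(M.T@(np.array([x,y,z])-s["eef_pos"])*1000).round(1),"t",round(s["time"],1),"axes x",M[:,0].round(3),"y",M[:,1].round(3),"z",M[:,2].round(3))
E
python3 -c "
from h import *
to(.588,-.2256,.23)"
```

```text
at [0.2228 0.6365 0.23  ] delta mm [-629.6 -693.     1.4] t 0.1 axes x [-0.944  0.33   0.   ] y [ 0.33   0.944 -0.002] z [-0.001 -0.002 -1.   ]
```

```bash
python3 -m crank '[[[-33,-36,0],0,0],[[-66,-73,0],0,0],[[-99,-109,0],0,0],[[-132,-145,0],0,0],[[-165,-182,0],0,0],[[-198,-218,0],0,0],[[-231,-254,0],0,0],[[-264,-291,0],0,0],[[-297,-327,0],0,0],[[-315,-347,0],0,0]]' 60; python3 -c "
from h import *
to(.588,-.2256,.23)"
```

```text
time: 1.1
eef_pos: [0.4062, 0.2026, 0.231]
tcp_rot: [0.169, 0.986, -0.0, 0.0]
contact_force: [-0.1, 0.1, 0.5]
opening: 0.995
finger_force: 0.0
at [0.4062 0.2026 0.231 ] delta mm [-314.  -343.3    1.3] t 1.1 axes x [-0.943  0.333 -0.   ] y [ 0.333  0.943 -0.001] z [-0.    -0.001 -1.   ]
```

```bash
python3 -m crank '[[[-33,-36,0],0,0],[[-66,-73,0],0,0],[[-99,-109,0],0,0],[[-132,-145,0],0,0],[[-165,-182,0],0,0],[[-198,-218,0],0,0],[[-231,-254,0],0,0],[[-264,-291,0],0,0],[[-297,-327,0],0,0],[[-315,-345,0],0,0]]' 60; python3 -m crank '[[[0,0,0],0,0],[[0,0,0],0,0]]'; python3 -c "
from h import *
c=read_camera('wrist');cv2.imwrite('pics/w1.png',c['frame']);W=pts(c)
m=(W[...,2]>.085)&(W[...,2]<.115);P=W[m];print(m.sum(),P.mean(0),cv2.minEnclosingCircle(P[:,:2].astype(np.float32)),px(c,[.588,-.2256,.1]))
to(.588,-.2256,.051)"
```

```text
time: 2.1
eef_pos: [0.5893, -0.2278, 0.2304]
tcp_rot: [0.169, 0.986, -0.0, -0.0]
contact_force: [-0.6, 0.3, -0.9]
opening: 0.998
finger_force: 0.0
time: 2.3
eef_pos: [0.5885, -0.2242, 0.2303]
tcp_rot: [0.168, 0.986, 0.001, -0.001]
contact_force: [-0.6, 0.5, -0.2]
opening: 1.001
finger_force: 0.0
3436 [ 0.50940568 -0.24569445  0.099693  ] ((0.5208397507667542, -0.24188268184661865), 0.08381105959415436) (np.float64(321.1414003866934), np.float64(193.82606730870526))
at [ 0.5884 -0.2234  0.2306] delta mm [ -0.6  -2.3 179.6] t 2.4 axes x [-0.944  0.33   0.002] y [0.33  0.944 0.001] z [-0.001  0.001 -1.   ]
```

View pics/w1.png

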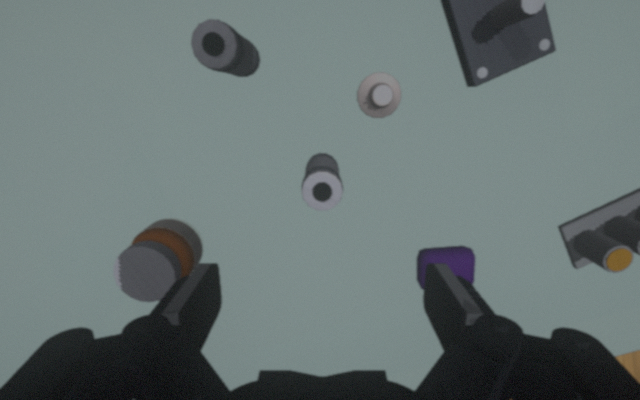

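The wrist view shows barrel A's cap at (322,191), between the fingers and where it was predicted. The other barrel is at (214,45), and the surroundings are clear for the descent.

```bash
python3 -c "
from h import *
c=read_camera('wrist');W=pts(c)
for n,(u,v) in dict(A=(322,191),B=(214,45)).items():
  A=W[max(v-40,0):v+40,u-40:u+40];P=A[(A[...,2]>.085)&(A[...,2]<.115)];print(n,len(P),P.mean(0).round(4),cv2.minEnclosingCircle(P[:,:2].astype(np.float32)))
to(.588,-.2256,.051)"
```

```text
A 1412 [ 0.5841 -0.2241  0.0997] ((0.5852475762367249, -0.2245597392320633), 0.01734648458659649)
B 2025 [ 0.4576 -0.2606  0.0997] ((0.4565708339214325, -0.26195499300956726), 0.017355777323246002)
at [ 0.5884 -0.223   0.2308] delta mm [ -0.7  -2.7 179.8] t 2.4 axes x [-0.944  0.33   0.001] y [0.33  0.944 0.001] z [-0.001  0.001 -1.   ]
```

```bash
python3 -m crank '[[[1,-2,30],0,0],[[1,-2,60],0,0],[[1,-2,90],0,0],[[1,-2,115],0,0],[[1,-2,140],0,0],[[1,-2,160],0,0],[[1,-2,175],0,0],[[1,-2,180],0,0],[[1,-2,180],0,0],[[1,-2,180],0,0]]'; python3 -m crank '[[[0,0,0],0,60],[[0,0,0],0,110],[[0,0,0],0,150],[[0,0,0],0,190],[[0,0,0],0,220],[[0,0,0],0,220],[[0,0,0],0,220],[[0,0,0],0,220]]' 50; python3 -c "
from h import *
to(.588,-.2256,.12)"
```

```text
time: 3.4
eef_pos: [0.5881, -0.2259, 0.0526]
tcp_rot: [0.167, 0.986, -0.0, 0.001]
contact_force: [-0.0, -0.6, 0.4]
opening: 1.0
finger_force: 0.0
time: 4.2
eef_pos: [0.5877, -0.2259, 0.052]
tcp_rot: [0.168, 0.986, -0.0, 0.0]
contact_force: [-1.3, 0.6, 4.1]
opening: 0.385
finger_force: 49.6
at [ 0.5877 -0.2259  0.052 ] delta mm [ -0.2   0.4 -68. ] t 4.2 axes x [-0.944  0.33  -0.001] y [ 0.33   0.944 -0.   ] z [ 0.001 -0.    -1.   ]
```

```bash
python3 -m crank '[[[0,0,-8],0,220],[[0,0,-25],0,220],[[0,0,-50],0,220],[[0,0,-75],0,220],[[0,0,-95],0,220],[[0,0,-105],0,220],[[0,0,-105],0,220]]'; python3 -c "
from h import *
to(.5058,-.0247,.156)"
```

```text
time: 4.9
eef_pos: [0.5883, -0.2264, 0.1588]
tcp_rot: [0.168, 0.986, -0.001, 0.002]
contact_force: [-0.7, -0.6, -2.0]
opening: 0.388
finger_force: 49.6
at [ 0.5883 -0.2264  0.1588] delta mm [144.6 163.1   2.1] t 4.9 axes x [-0.944  0.33  -0.004] y [ 0.33   0.944 -0.001] z [ 0.004 -0.002 -1.   ]
```

```bash
python3 -m crank '[[[8,9,0],0,220],[[26,30,0],0,220],[[50,57,0],0,220],[[74,84,0],0,220],[[98,111,0],0,220],[[120,136,0],0,220],[[135,153,0],0,220],[[142,161,0],0,220],[[144,163,0],0,220],[[144,163,0],0,220]]'; python3 -m crank '[[[0,0,0],0,220],[[0,0,0],0,220]]'; python3 -c "
from h import *
to(.5058,-.0247,.156)
a=[]
for n in('side','wrist'):
  c=read_camera(n);cv2.imwrite(f'pics/{n}2.png',c['frame']);np.savez(f'{n}2.npz',**{k:np.array(v) for k,v in c.items()})
  u,v=map(int,px(c,[.506,-.025,.09]));f=c['frame'];print(n,u,v);
  if n=='side':f=f[v-90:v+60,u-80:u+80]
  a.append(cv2.resize(f,None,fx=600/f.shape[1]*.66,fy=600/f.shape[1]*.66,interpolation=2))
h=max(x.shape[0] for x in a)
cv2.imwrite('pics/m2.png',np.hstack([cv2.copyMakeBorder(x,0,h-x.shape[0],0,0,0) for x in a]))
"
```

```text
time: 5.9
eef_pos: [0.5051, -0.0244, 0.1558]
tcp_rot: [0.167, 0.986, -0.0, -0.0]
contact_force: [-0.6, 0.3, -1.5]
opening: 0.388
finger_force: 49.7
time: 6.1
eef_pos: [0.5057, -0.0253, 0.1563]
tcp_rot: [0.168, 0.986, -0.0, 0.0]
contact_force: [0.5, -0.3, -0.9]
opening: 0.386
finger_force: 49.7
at [ 0.5057 -0.0253  0.1563] delta mm [0.1 0.6 0.3] t 6.1 axes x [-0.943  0.332 -0.   ] y [ 0.332  0.943 -0.   ] z [ 0. -0. -1.]
side 299 184
wrist 323 220
```

View pics/m2.png

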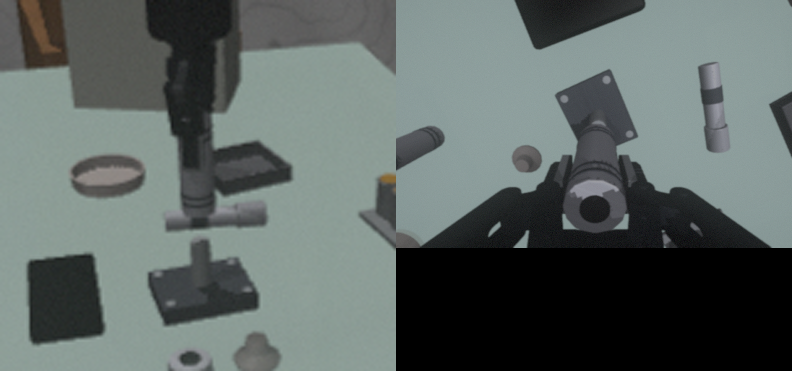

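The side crop shows the barrel upright in the grip, above the pin with its mouth about 35 mm over the tip. The wrist view shows the barrel leading down to the pin. Next I fit axes to the depth points of barrel and pin from both cameras.

```bash
cat >> h.py <<'E'
from scipy.optimize import least_squares
def axis(W,x,y,lo,hi,r,o,s=.022):
    m=(abs(W[...,0]-x)<s)&(abs(W[...,1]-y)<s)&(W[...,2]>lo)&(W[...,2]<hi)
    P=W[m][:,:2]
    if len(P)<15: return len(P),None
    f=lambda q:np.hypot(P[:,0]-q[0],P[:,1]-q[1])-r
    g=least_squares(f,[x,y],loss="soft_l1",f_scale=.001)
    v=np.array([x,y])-np.array(o)[:2];v/=np.linalg.norm(v);l=(P-[x,y])@np.array([-v[1],v[0]])
    e=(np.percentile(l,1)+np.percentile(l,99))/2
    return len(P),g.x.round(4),"mid-lateral mm",round(e*1000,2),"width",round(np.ptp(l)*1000,1)
def rel(c,x=.5058,y=-.0247,zb=(.108,.13),zp=(.03,.062)):
    W=pts(c);o=c["origin"]
    print(" barrel",axis(W,x,y,*zb,.017,o));print(" pin",axis(W,x,y,*zp,.0105,o))
E
python3 -c "
from h import *
for n in('side','wrist'):
  c={k:v for k,v in np.load(n+'2.npz').items()};print(n,c['origin'].round(3));rel(c)
c=read_camera('top');W=pts(c)
rel(c)"
```

```text
side [ 0.387 -0.835  0.521]
 barrel (111, array([ 0.5061, -0.0246]), 'mid-lateral mm', np.float64(0.49), 'width', np.float64(34.4))
 pin (87, array([ 0.506 , -0.0223]), 'mid-lateral mm', np.float64(0.19), 'width', np.float64(20.4))
wrist [ 0.434 -0.001  0.299]
 barrel (692, array([ 0.5039, -0.0247]), 'mid-lateral mm', np.float64(-0.5), 'width', np.float64(34.4))
 pin (260, array([ 0.504 , -0.0227]), 'mid-lateral mm', np.float64(0.88), 'width', np.float64(20.0))
 barrel (0, None)
 pin (0, None)
```

```bash
python3 -m crank '[[[0.5,2,5],0,220],[[0.5,2,15],0,220],[[0.5,2,22],0,220],[[0.5,2,25],0,220],[[0.5,2,25],0,220],[[0.5,2,25],0,220]]'; python3 -c "
from h import *
for n in('side','wrist','side','wrist'):
  c=read_camera(n);print(n);rel(c,y=-.023,zb=(.085,.105))
to(.5058,-.0227,.121)"
```

```text
time: 6.85
eef_pos: [0.5056, -0.0223, 0.1313]
tcp_rot: [0.168, 0.986, -0.0, -0.0]
contact_force: [0.2, 0.6, -1.9]
opening: 0.389
finger_force: 49.7
side
 barrel (99, array([ 0.506 , -0.0219]), 'mid-lateral mm', np.float64(-0.04), 'width', np.float64(34.1))
 pin (91, array([ 0.506 , -0.0223]), 'mid-lateral mm', np.float64(-0.06), 'width', np.float64(20.3))
wrist
 barrel (653, array([ 0.5039, -0.0219]), 'mid-lateral mm', np.float64(0.6), 'width', np.float64(34.4))
 pin (279, array([ 0.504 , -0.0227]), 'mid-lateral mm', np.float64(-0.54), 'width', np.float64(19.5))
side
 barrel (100, array([ 0.5063, -0.0217]), 'mid-lateral mm', np.float64(-0.19), 'width', np.float64(34.5))
 pin (91, array([ 0.506 , -0.0226]), 'mid-lateral mm', np.float64(-0.03), 'width', np.float64(20.4))
wrist
 barrel (640, array([ 0.504 , -0.0219]), 'mid-lateral mm', np.float64(0.58), 'width', np.float64(34.4))
 pin (287, array([ 0.504 , -0.0227]), 'mid-lateral mm', np.float64(-0.54), 'width', np.float64(19.7))
at [ 0.5058 -0.0224  0.1318] delta mm [-0.1 -0.3 10.8] t 7.0 axes x [-0.944  0.33  -0.001] y [0.33  0.944 0.   ] z [ 0.001 -0.    -1.   ]
```

```bash
python3 -m crank '[[[0,-0.7,2],0,220],[[0,-0.7,4],0,220],[[0,-0.7,6],0,220],[[0,-0.7,8],0,220],[[0,-0.7,9],0,220],[[0,-0.7,10],0,220]]'; python3 -m crank '[[[0,0,0.5],0,220],[[0,0,1],0,220],[[0,0,1],0,220]]'
```

```text
time: 7.65
eef_pos: [0.5052, -0.023, 0.1211]
tcp_rot: [0.168, 0.986, 0.0, -0.0]
contact_force: [-0.2, -0.1, -0.1]
opening: 0.39
finger_force: 49.7
time: 7.95
eef_pos: [0.5053, -0.023, 0.1203]
tcp_rot: [0.168, 0.986, 0.0, 0.0]
contact_force: [0.5, 0.3, -1.1]
opening: 0.39
finger_force: 49.7
```

```bash
python3 -m crank '[[[0,0,0.5],0,220],[[0,0,1],0,220],[[0,0,1.5],0,220],[[0,0,2],0,220],[[0,0,2],0,220]]'; python3 -c "
from h import *
c=read_camera('side');print(c['origin'].round(3));rel(c,y=-.023,zb=(.085,.105),zp=(.03,.06));W=pts(c);m=(abs(W[...,0]-.5058)<.008)&(abs(W[...,1]+.04)<.012);print(np.sort(W[m][:,2])[::4].round(4)[:30])"
```

```text
time: 8.45
eef_pos: [0.5052, -0.023, 0.1182]
tcp_rot: [0.168, 0.986, 0.0, -0.0]
contact_force: [0.5, 0.1, -1.4]
opening: 0.39
finger_force: 49.7
[ 0.387 -0.835  0.521]
 barrel (94, array([ 0.5055, -0.0224]), 'mid-lateral mm', np.float64(0.13), 'width', np.float64(34.1))
 pin (83, array([ 0.5063, -0.0224]), 'mid-lateral mm', np.float64(-0.05), 'width', np.float64(20.4))
[0.0191 0.0196 0.0198 0.0203 0.0204 0.0207 0.0216 0.0225 0.0236 0.0265
 0.0281 0.0305 0.0322 0.035  0.0365 0.0399 0.0411 0.0439 0.045  0.0471
 0.0492 0.0513 0.053  0.0554 0.057  0.0589 0.0604 0.0617 0.0665 0.0688]
```

```bash
python3 -m crank '[[[-0.3,0,1],0,220],[[-0.5,0,2],0,220],[[-0.5,0,3],0,220],[[-0.5,0,4],0,220],[[-0.5,0,5],0,220],[[-0.5,0,6],0,220],[[-0.5,0,7],0,220],[[-0.5,0,8],0,220]]'
```

```text
time: 9.3
eef_pos: [0.5057, -0.0231, 0.1102]
tcp_rot: [0.168, 0.986, -0.0, -0.0]
contact_force: [0.9, -0.0, -1.2]
opening: 0.386
finger_force: 49.7
```

It goes on: this is the wide one.

```bash
python3 -m crank '[[[0,0,4],0,220],[[0,0,8],0,220],[[0,0,12],0,220],[[0,0,16],0,220],[[0,0,20],0,220],[[0,0,24],0,220],[[0,0,28],0,220],[[0,0,31],0,220],[[0,0,34],0,220]]'; python3 -m crank '[[[0,0,1],0,220],[[0,0,2],0,220],[[0,0,3],0,220],[[0,0,3],0,220],[[0,0,3],0,220]]'
```

```text
time: 10.2
eef_pos: [0.5057, -0.0232, 0.0761]
tcp_rot: [0.168, 0.986, -0.0, -0.0]
contact_force: [-0.4, -0.4, -0.6]
opening: 0.388
finger_force: 49.7
time: 10.7
eef_pos: [0.5058, -0.0232, 0.0734]
tcp_rot: [0.168, 0.986, -0.0, 0.0]
contact_force: [-0.4, 0.4, -0.9]
opening: 0.385
finger_force: 49.7
```

```bash
python3 -m crank '[[[0,0,0.5],0,220],[[0,0,1],0,220],[[0,0,1.5],0,220],[[0,0,1.5],0,220],[[0,0,1.5],0,220],[[0,0,1.5],0,220]]'
```

```text
time: 11.3
eef_pos: [0.5058, -0.0232, 0.072]
tcp_rot: [0.168, 0.986, -0.0, 0.0]
contact_force: [0.0, 0.5, 0.8]
opening: 0.392
finger_force: 49.7
```

```bash
python3 -m crank '[[[0,0,0.3],0,220],[[0,0,0.3],0,220],[[0,0,-3],0,220],[[0,0,-12],0,220],[[0,0,-25],0,220],[[0,0,-40],0,220],[[0,0,-55],0,220],[[0,0,-70],0,220],[[0,0,-80],0,220],[[0,0,-80],0,220]]';python3 -c "
from h import *
to(.433,.2885,.152)"
```

```text
time: 12.3
eef_pos: [0.5071, -0.0235, 0.1544]
tcp_rot: [0.168, 0.986, -0.0, 0.002]
contact_force: [0.2, 0.1, -1.5]
opening: 0.387
finger_force: 49.7
at [ 0.5071 -0.0235  0.1544] delta mm [173.  270.    1.7] t 12.3 axes x [-0.944  0.33  -0.005] y [0.33  0.944 0.   ] z [ 0.005 -0.001 -1.   ]
```

```bash
python3 -m crank '[[[9,14,0],0,220],[[28,43,0],0,220],[[52,81,0],0,220],[[76,119,0],0,220],[[100,157,0],0,220],[[124,194,0],0,220],[[146,228,0],0,220],[[162,253,0],0,220],[[170,266,0],0,220],[[172,270,0],0,220]]'; python3 -m crank '[[[0,0,4],0,220],[[0,0,14],0,220],[[0,0,28],0,220],[[0,0,42],0,220],[[0,0,56],0,220],[[0,0,68],0,220],[[0,0,76],0,220],[[0,0,82],0,220],[[0,0,86],0,220],[[0,0,88],0,220]]'
```

```text
time: 13.3
eef_pos: [0.4319, 0.2894, 0.1513]
tcp_rot: [0.167, 0.986, -0.0, -0.0]
contact_force: [0.9, 0.1, -0.4]
opening: 0.39
finger_force: 49.8
time: 14.3
eef_pos: [0.4327, 0.2886, 0.0637]
tcp_rot: [0.168, 0.986, 0.0, 0.0]
contact_force: [-0.1, -0.5, -1.8]
opening: 0.392
finger_force: 49.8
```

```bash
python3 -m crank '[[[0,0,1],0,220],[[0,0,2],0,220],[[0,0,3],0,220],[[0,0,4],0,220],[[0,0,4],0,220]]'; python3 -c "
from h import *
to(.433,.2885,.057)
c=read_camera('side');u,v=map(int,px(c,[.433,.288,.06]));f=c['frame'][v-60:v+60,u-80:u+80];cv2.imwrite('pics/s3.png',cv2.resize(f,None,fx=3.5,fy=3.5))"
```

```text
time: 14.8
eef_pos: [0.4326, 0.2885, 0.0598]
tcp_rot: [0.168, 0.986, 0.0, 0.0]
contact_force: [-0.5, -0.3, -1.5]
opening: 0.393
finger_force: 49.8
at [0.4326 0.2885 0.0598] delta mm [-0.4  0.1  2.8] t 14.8 axes x [-0.944  0.33  -0.   ] y [0.33  0.944 0.   ] z [ 0.  0. -1.]
```

View pics/s3.png

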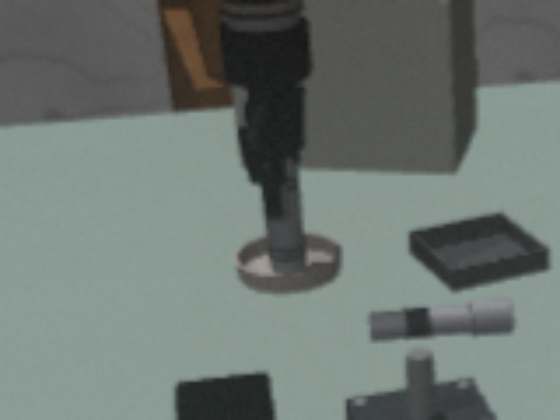

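The barrel stands at the centre of the dish (288,260), with its mouth just above the floor. I lower it until it touches, then release.

```bash
python3 -m crank '[[[0,0,0.7],0,220],[[0,0,1.4],0,220],[[0,0,2.1],0,220],[[0,0,2.8],0,220],[[0,0,3],0,220],[[0,0,3],0,220]]'
```

```text
time: 15.45
eef_pos: [0.4327, 0.2886, 0.057]
tcp_rot: [0.168, 0.986, -0.0, -0.0]
contact_force: [-1.2, -0.2, -0.6]
opening: 0.385
finger_force: 49.8
```

```bash
python3 -m crank '[[[0,0,0.4],0,220],[[0,0,0.4],0,220],[[0,0,0.4],0,190],[[0,0,0.4],0,150],[[0,0,0.4],0,130],[[0,0,0.4],0,110],[[0,0,0.4],0,60],[[0,0,0.4],0,0],[[0,0,0.4],0,0],[[0,0,0.4],0,0]]' 30;  python3 -m crank '[[[0,0,-5],0,0],[[0,0,-25],0,0],[[0,0,-55],0,0],[[0,0,-85],0,0],[[0,0,-115],0,0],[[0,0,-140],0,0],[[0,0,-150],0,0],[[0,0,-150],0,0]]'; python3 -c "
from h import *
c=read_camera('side');print(axis(pts(c),.4327,.2886,.03,.1,.017,c['origin']));W=pts(c);
for lo in (.03,.055,.08):print(axis(W,.4327,.2886,lo,lo+.02,.017,c['origin']))
to(.459,-.2628,.2)"
```

```text
time: 16.45
eef_pos: [0.4326, 0.2885, 0.0564]
tcp_rot: [0.168, 0.986, 0.0, 0.0]
contact_force: [-0.1, -0.2, 0.3]
opening: 1.0
finger_force: 0.0
time: 17.25
eef_pos: [0.4335, 0.2889, 0.2083]
tcp_rot: [0.168, 0.986, 0.001, 0.002]
contact_force: [-0.2, 0.6, -0.2]
opening: 1.002
finger_force: 0.0
(221, array([0.4337, 0.2894]), 'mid-lateral mm', np.float64(-0.87), 'width', np.float64(33.8))
(58, array([0.4333, 0.2892]), 'mid-lateral mm', np.float64(-0.13), 'width', np.float64(32.2))
(63, array([0.4338, 0.2893]), 'mid-lateral mm', np.float64(-1.15), 'width', np.float64(33.7))
(68, array([0.4338, 0.2897]), 'mid-lateral mm', np.float64(-1.16), 'width', np.float64(32.5))
at [0.4326 0.2885 0.2064] delta mm [-207.1 -511.6    6.3] t 17.3 axes x [-0.944  0.33  -0.   ] y [0.33  0.944 0.   ] z [ 0.001  0.    -1.   ]
```

```bash
python3 -m crank '[[[-16,-25,0],0,0],[[-42,-66,0],0,0],[[-68,-107,0],0,0],[[-92,-146,0],0,0],[[-116,-184,0],0,0],[[-136,-215,0],0,0],[[-150,-238,0],0,0],[[-157,-248,0],0,0],[[-158,-250,0],0,0],[[-158,-250,0],0,0]]'; python3 -c "
from h import *
c=read_camera('side');print(axis(pts(c),.459,-.2625,.03,.095,.017,c['origin']))
to(.459,-.2620,.2)"
```

```text
time: 18.3
eef_pos: [0.4985, 0.001, 0.2053]
tcp_rot: [0.168, 0.986, 0.0, -0.001]
contact_force: [-0.6, 0.8, 0.0]
opening: 0.994
finger_force: 0.0
(464, array([ 0.4584, -0.2614]), 'mid-lateral mm', np.float64(0.66), 'width', np.float64(34.5))
at [0.4986 0.0014 0.2057] delta mm [ -49.4 -261.7    5.5] t 18.4 axes x [-0.944  0.33   0.002] y [0.33  0.944 0.   ] z [-0.002  0.001 -1.   ]
```

```bash
python3 -m crank '[[[-4,-20,0],0,0],[[-12,-60,0],0,0],[[-20,-105,0],0,0],[[-28,-150,0],0,0],[[-36,-190,0],0,0],[[-43,-225,0],0,0],[[-47,-250,0],0,0],[[-49,-260,0],0,0],[[-49,-261.5,0],0,0],[[-49,-261.5,0],0,0]]'; python3 -m crank '[[[0,0,0],0,0],[[0,0,0],0,0]]'; python3 -c "
from h import *
to(.4585,-.2617,.052)"
```

```text
time: 19.35
eef_pos: [0.4592, -0.2613, 0.2062]
tcp_rot: [0.167, 0.986, 0.0, -0.0]
contact_force: [-0.4, 0.8, 0.7]
opening: 0.998
finger_force: 0.0
time: 19.55
eef_pos: [0.4593, -0.2614, 0.2064]
tcp_rot: [0.167, 0.986, 0.0, -0.0]
contact_force: [-0.5, 0.1, -0.6]
opening: 1.0
finger_force: 0.0
at [ 0.4593 -0.2614  0.2064] delta mm [  0.6  -0.6 154.4] t 19.6 axes x [-0.944  0.329  0.   ] y [0.329 0.944 0.   ] z [ 0.  0. -1.]
```

```bash
python3 -m crank '[[[0.5,-0.5,20],0,0],[[0.5,-0.5,45],0,0],[[0.5,-0.5,70],0,0],[[0.5,-0.5,95],0,0],[[0.5,-0.5,118],0,0],[[0.5,-0.5,136],0,0],[[0.5,-0.5,148],0,0],[[0.5,-0.5,154],0,0],[[0.5,-0.5,154],0,0],[[0.5,-0.5,154],0,0]]'; python3 -m crank '[[[0,0,0],0,60],[[0,0,0],0,110],[[0,0,0],0,150],[[0,0,0],0,190],[[0,0,0],0,220],[[0,0,0],0,220],[[0,0,0],0,220],[[0,0,0],0,220]]' 50;  python3 -m crank '[[[0,0,-8],0,220],[[0,0,-25],0,220],[[0,0,-50],0,220],[[0,0,-75],0,220],[[0,0,-95],0,220],[[0,0,-105],0,220],[[0,0,-105],0,220]]'; python3 -c "
from h import *
to(.5058,-.0232,.156)"
```

```text
time: 20.55
eef_pos: [0.4589, -0.2633, 0.0533]
tcp_rot: [0.168, 0.986, -0.0, 0.001]
contact_force: [0.3, 0.8, -0.1]
opening: 1.003
finger_force: 0.0
time: 21.35
eef_pos: [0.4586, -0.2629, 0.0529]
tcp_rot: [0.168, 0.986, 0.0, 0.0]
contact_force: [0.4, 2.1, 5.8]
opening: 0.378
finger_force: 49.6
time: 22.05
eef_pos: [0.4588, -0.2636, 0.1587]
tcp_rot: [0.168, 0.986, -0.001, 0.001]
contact_force: [-0.7, 0.3, -1.4]
opening: 0.376
finger_force: 49.6
at [ 0.4588 -0.2636  0.1587] delta mm [ 35.1 242.4   2.3] t 22.1 axes x [-0.944  0.33  -0.003] y [ 0.33   0.944 -0.001] z [ 0.002 -0.002 -1.   ]
```

```bash
python3 -m crank '[[[3,18,0],0,220],[[8,55,0],0,220],[[14,95,0],0,220],[[20,135,0],0,220],[[25,172,0],0,220],[[30,205,0],0,220],[[33,228,0],0,220],[[35,240,0],0,220],[[35,242,0],0,220],[[35,242,0],0,220]]'; python3 -m crank '[[[0,0,5],0,220],[[0,0,15],0,220],[[0,0,21],0,220],[[0,0,23],0,220],[[0,0,23],0,220],[[0,0,23],0,220]]'; python3 -c "
from h import *
for n in('side','wrist','side','wrist'):
  c=read_camera(n);print(n);rel(c,y=-.023,zb=(.087,.105))
to(.5058,-.0232,.123)"
```

```text
time: 23.05
eef_pos: [0.5049, -0.0233, 0.1567]
tcp_rot: [0.167, 0.986, -0.0, -0.001]
contact_force: [-0.2, -0.7, -0.9]
opening: 0.377
finger_force: 49.8
time: 23.65
eef_pos: [0.5054, -0.0231, 0.1345]
tcp_rot: [0.168, 0.986, -0.0, 0.0]
contact_force: [0.3, -0.0, -0.7]
opening: 0.375
finger_force: 49.8
side
 barrel (89, array([ 0.5055, -0.0227]), 'mid-lateral mm', np.float64(1.42), 'width', np.float64(32.1))
 pin (92, array([ 0.506 , -0.0224]), 'mid-lateral mm', np.float64(-0.05), 'width', np.float64(20.4))
wrist
 barrel (505, array([ 0.5031, -0.0229]), 'mid-lateral mm', np.float64(-0.92), 'width', np.float64(34.4))
 pin (277, array([ 0.504 , -0.0227]), 'mid-lateral mm', np.float64(-0.55), 'width', np.float64(19.7))
side
 barrel (85, array([ 0.5054, -0.0224]), 'mid-lateral mm', np.float64(1.32), 'width', np.float64(32.2))
 pin (91, array([ 0.5058, -0.0226]), 'mid-lateral mm', np.float64(-0.04), 'width', np.float64(20.4))
wrist
 barrel (484, array([ 0.5032, -0.0228]), 'mid-lateral mm', np.float64(-0.62), 'width', np.float64(34.4))
 pin (278, array([ 0.504 , -0.0227]), 'mid-lateral mm', np.float64(-0.61), 'width', np.float64(19.8))
at [ 0.5055 -0.023   0.1348] delta mm [-0.3 -0.1 11.8] t 23.9 axes x [-0.944  0.33  -0.001] y [0.33  0.944 0.   ] z [ 0.001 -0.    -1.   ]
```

```bash
python3 -m crank '[[[-0.7,0.2,3],0,220],[[-0.7,0.2,5],0,220],[[-0.7,0.2,7],0,220],[[-0.7,0.2,8],0,220],[[-0.7,0.2,9],0,220],[[-0.7,0.2,10],0,220],[[-0.7,0.2,10],0,220]]'; python3 -m crank '[[[0,0,0.5],0,220],[[0,0,1],0,220],[[0,0,1],0,220]]'
```

```text
time: 24.55
eef_pos: [0.5059, -0.023, 0.1243]
tcp_rot: [0.168, 0.986, 0.0, -0.0]
contact_force: [0.2, 0.0, -1.2]
opening: 0.382
finger_force: 49.8
time: 24.85
eef_pos: [0.506, -0.023, 0.1234]
tcp_rot: [0.168, 0.986, -0.0, -0.0]
contact_force: [-0.7, 0.9, -1.5]
opening: 0.38
finger_force: 49.8
```

```bash
python3 -m crank '[[[0,0,0.4],0,220],[[0,0,0.8],0,220],[[0,0,0.8],0,220],[[0,0,0.8],0,220]]'
```

```text
time: 25.25
eef_pos: [0.5061, -0.023, 0.1229]
tcp_rot: [0.168, 0.986, -0.0, 0.0]
contact_force: [0.3, -0.1, 0.1]
opening: 0.378
finger_force: 49.9
```

```bash
python3 -m crank '[[[0,0,0.3],0,220],[[0,0,0.5],0,220],[[0,0,0.5],0,220],[[0,0,0.5],0,220],[[0,0,0.5],0,220]]'
```

```text
time: 25.75
eef_pos: [0.5063, -0.0231, 0.1228]
tcp_rot: [0.168, 0.986, -0.0, 0.0]
contact_force: [-2.7, 0.2, 5.5]
opening: 0.378
finger_force: 50.4
```

It stops on the tip with about 7 N, so this is the narrow one. I hold it briefly, then take it to the tray.

```bash
python3 -m crank '[[[0,0,0],0,220],[[0,0,0],0,220],[[0,0,0],0,220],[[0,0,-3],0,220],[[0,0,-12],0,220],[[0,0,-25],0,220],[[0,0,-33],0,220],[[0,0,-35],0,220]]';python3 -c "
from h import *
to(.6097,.269,.157)"
```

```text
time: 26.55
eef_pos: [0.5071, -0.0233, 0.1591]
tcp_rot: [0.168, 0.986, -0.0, 0.002]
contact_force: [0.3, -0.2, -0.9]
opening: 0.379
finger_force: 49.7
at [ 0.5071 -0.0233  0.1591] delta mm [-3.000e-01  3.098e+02  2.200e+00] t 26.6 axes x [-0.944  0.33  -0.004] y [0.33  0.944 0.   ] z [ 0.003 -0.001 -1.   ]
```

```bash
python3 -m crank '[[[0,18,0],0,220],[[0,55,0],0,220],[[0,100,0],0,220],[[0,145,0],0,220],[[0,190,0],0,220],[[0,235,0],0,220],[[0,272,0],0,220],[[0,298,0],0,220],[[0,308,0],0,220],[[0,310,0],0,220]]'; python3 -m crank '[[[0,0,4],0,220],[[0,0,14],0,220],[[0,0,28],0,220],[[0,0,42],0,220],[[0,0,56],0,220],[[0,0,70],0,220],[[0,0,80],0,220],[[0,0,88],0,220],[[0,0,93],0,220],[[0,0,95],0,220]]'
```

```text
time: 27.55
eef_pos: [0.6083, 0.2703, 0.1567]
tcp_rot: [0.167, 0.986, -0.0, -0.0]
contact_force: [0.5, 0.4, -2.1]
opening: 0.38
finger_force: 49.9
time: 28.55
eef_pos: [0.6084, 0.2696, 0.0616]
tcp_rot: [0.168, 0.986, -0.0, -0.0]
contact_force: [0.1, -0.5, -0.6]
opening: 0.377
finger_force: 49.9
```

```bash
python3 -m crank '[[[0,0,1],0,220],[[0,0,2],0,220],[[0,0,2],0,220]]'; python3 -c "
from h import *
to(.6097,.269,.057)
c=read_camera('side');u,v=map(int,px(c,[.6097,.269,.06]));f=c['frame'][v-60:v+60,u-80:u+80];cv2.imwrite('pics/s4.png',cv2.resize(f,None,fx=3.5,fy=3.5))"
```

```text
time: 28.85
eef_pos: [0.6087, 0.2697, 0.0606]
tcp_rot: [0.168, 0.986, 0.0, 0.0]
contact_force: [-0.3, -0.3, -1.7]
opening: 0.383
finger_force: 49.9
at [0.6087 0.2697 0.0606] delta mm [-1.1 -0.3  3.6] t 28.9 axes x [-0.944  0.33  -0.001] y [0.33  0.944 0.   ] z [ 0.001  0.    -1.   ]
```

View pics/s4.png

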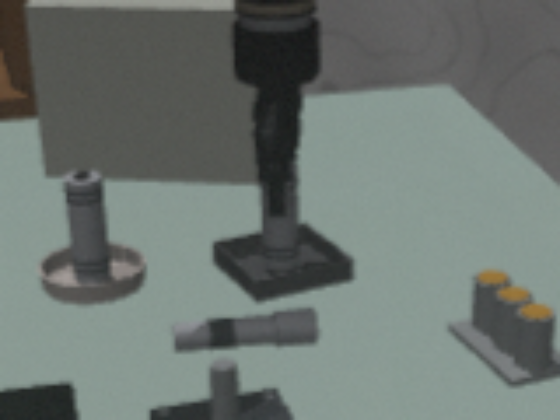

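The first barrel stands upright in the dish at (92,270). The second is over the middle of the tray at (282,250), with its mouth a few mm above the floor.

```bash
python3 -m crank '[[[0,0,1],0,220],[[0,0,2],0,220],[[0,0,2.7],0,220],[[0,0,3.2],0,220],[[0,0,3.2],0,220]]'; python3 -m crank '[[[0,0,0.4],0,220],[[0,0,0.4],0,220],[[0,0,0.4],0,220]]'
```

```text
time: 29.4
eef_pos: [0.6084, 0.2696, 0.057]
tcp_rot: [0.168, 0.986, -0.0, -0.0]
contact_force: [-0.7, -0.0, -0.4]
opening: 0.384
finger_force: 50.0
time: 29.7
eef_pos: [0.6085, 0.2696, 0.057]
tcp_rot: [0.168, 0.986, -0.0, 0.0]
contact_force: [-1.0, -0.2, 2.1]
opening: 0.378
finger_force: 50.2
```

```bash
python3 -m crank '[[[0,0,0],0,190],[[0,0,0],0,150],[[0,0,0],0,130],[[0,0,0],0,110],[[0,0,0],0,60],[[0,0,0],0,0],[[0,0,0],0,0],[[0,0,0],0,0]]' 30;  python3 -m crank '[[[0,0,-5],0,0],[[0,0,-25],0,0],[[0,0,-55],0,0],[[0,0,-85],0,0],[[0,0,-115],0,0],[[0,0,-140],0,0],[[0,0,-150],0,0],[[0,0,-150],0,0],[[0,0,-150],0,0]]'; python3 -c "
from h import *
c=read_camera('side');W=pts(c)
for x,y in((.6085,.2696),(.4327,.2886)):
  for lo in (.03,.08):print(axis(W,x,y,lo,lo+.02,.017,c['origin']))
  m=np.hypot(W[...,0]-x,W[...,1]-y)<.016;print('top z',np.nanpercentile(W[m][:,2],98))"
```

```text
time: 30.5
eef_pos: [0.6084, 0.2696, 0.0565]
tcp_rot: [0.168, 0.986, -0.0, 0.0]
contact_force: [0.2, -0.3, 1.2]
opening: 0.997
finger_force: 0.0
time: 31.4
eef_pos: [0.6078, 0.2694, 0.2052]
tcp_rot: [0.168, 0.986, -0.0, -0.001]
contact_force: [-0.5, -0.2, -0.7]
opening: 1.004
finger_force: 0.0
(62, array([0.6086, 0.2698]), 'mid-lateral mm', np.float64(-0.69), 'width', np.float64(33.1))
(61, array([0.6088, 0.2699]), 'mid-lateral mm', np.float64(0.37), 'width', np.float64(31.8))
top z 0.3540426634292698
(61, array([0.4333, 0.2897]), 'mid-lateral mm', np.float64(-0.11), 'width', np.float64(32.2))
(66, array([0.4338, 0.2893]), 'mid-lateral mm', np.float64(-1.3), 'width', np.float64(32.9))
top z 0.1074618187504914
```

Both barrels are upright and released, so I hand the job in.

```bash
python3 -c "
from plant import ctrl
print(ctrl.sign_off())"
```

```text
the job is handed in; nothing more can be done
None
```

I tried both barrels on the pin and handed the job in after about 31 s: the one that fit stands upright in the round dish and the one that stopped on the tip stands upright in the square tray; the hand-in gave no verdict.

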